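# Latch the red cover into its fixture and pin the latch

## Task

Latch the red cover into its fixture: tip the latch plate so that its oblong eye goes up and over the T-head stud with the near edge of the eye tucked under the head, slide it on until its blue ear is past the bores of the yellow bracket, and let it down flat around the stud. Then take the lock pin out of its stand and put it straight down through both bores of the bracket until its knob rests on the bracket, let go, and leave the loose red housing, the dark rotor and the tape roll where they are.

Things in the scene. Friction and masses are not known exactly. Their poses are not given: they have to be found in the camera images.
- stud (a point): Foot of the fixed steel T-head stud, on the grey fixture's deck (5 mm above the table). x along the channel to the red cover, y left (bracket side), z up. Shank 14 mm in diameter; head 74 long in x, 26 wide in y, underside 30 and top 35 above the deck. The cover's foot lug, 10 high and 28 wide, lies at x 56 to 100; the fixed red cover, 58 high and 104 across, at x 140, y 15.
- rails (a point): Middle of the channel at rail-top height, 110 mm before the stud, axes as stud. Two fixed straight rails 26 mm high above the deck, inner faces 64 mm apart, from 250 mm before the stud to 30 mm beyond it. They guide the latch plate with 2 mm play each side.
- eye (a point): Centre of the oblong eye of the loose steel latch plate (0.25 to 0.42 kg), mid-thickness, 18.5 mm above the deck when level; x to the stud, z up. Eye 64 long in x, 32 wide in y; plate 5 thick, 60 wide, nose ends 58 ahead. It starts level in the channel before the stud. Round the stud it can slide 25 either way from centred; let down at +10 to +25 beyond the stud it drops clear of the head.
- rod (a point): Axis of the cross rod under the plate, 16 mm in diameter, 45 behind the eye's centre; axes as eye. The plate stands on this rod and on two front feet 16 to 28 ahead of the eye's centre, and rocks back on the rod, eye up, at most 22 degrees. At 17 to 22 degrees the eye's far bar clears the head's top while its near bar passes under the head.
- tail (a point): Centre of the top of the orange tail pad, 93 mm behind the eye's centre, 31 above the deck when level; 34 long in x, 60 wide, 5 thick, hollow below. At its front a lip 6 thick, 14 higher. Pressing the pad (3 to 8 N) tips the eye up; with a finger near the lip 16 above the deck the tilt is 20 to 22 degrees and the lip's top rear edge 42 behind the rod. Push the lip to slide; let up, it falls level.
- ear (a point): Middle of the rear face of the blue ear on the plate's left side, 38 mm behind and 44 left of the eye's centre. Ear 24 long in x, from 30 to 58 mm left of the plate's middle, 29 to 38 above the deck when level. It runs through the bracket's gap; it is clear of the lock pin once the eye's centre is more than 2 mm beyond the stud.
- bore (a point): Centre of the upper bore, on the top face of the fixed yellow bracket (62 mm above the deck), 42 before the stud and 46 left of it; axes as stud. Vertical bore 15 in diameter, chamfered, in an arm 36 x 32 x 10 thick; below it a gap of 26, then the coaxial lower bore, also 15, 22 deep. The bracket's post is on the left, no higher than the arm.
- pin_mid (a point): Middle of the lock pin, 92 mm long, about 0.09 kg, z up from tip to knob. Steel shaft 12 in diameter, 56 long, chamfered tip; yellow round knob 26 in diameter, 36 high, its flat underside 10 above this point. Starts upright in a fixed grey block 70 x 70 x 62 high, knob on the block's top. Fully home in the bracket this point is 10 below bore.
- red_cup: Bystander: loose red housing, 96 in diameter, 130 high; origin under its centre
- rotor: Bystander: loose dark steel rotor, 60 in diameter, 50 high; origin under its centre
- tape: Bystander: loose roll of tape (pale ring) 80 in diameter, 25 high; origin under its centre
Mind the look-alikes: they are no part of the job. There is more than one size of the part that bears pin_mid; the job needs the smaller. What is shaped like the part that bears eye but brown is not meant.

How it is judged (in metres and radians):
On the way:
1. the latch plate lies flat round the stud, under its head, with its ear past the bores (x of eye in the frame of stud between 0 and 0.028 m and y of eye in the frame of stud between -0.008 and 0.008 m and z of eye in the frame of stud between 0.014 and 0.023 m and angle between eye's own z axis and vertical below 0.06 rad), for 0.3 s.
At the end, for the whole second after the job is handed in: Plate level (0.06 rad) on the deck (eye centre 14-23 mm up), eye round the stud, centre 0-28 mm beyond it, within 8 mm sideways; pin upright (0.08 rad) in both bores, axis within 4 mm of the bore, knob within 4 mm of resting on the bracket; let go; bystanders moved under 30 mm (all of step 1 and horizontal distance between pin_mid and bore below 0.004 m and z of pin_mid in the frame of bore between -0.014 and -0.006 m and angle between pin_mid's own z axis and vertical below 0.08 rad); the robot touches nothing.
It fails at once if the red housing, the rotor or the roll is moved by more than 30 mm (distance of any of red_cup, rotor, tape from where it was at the start of the episode above 0.03 m).
It also fails if it takes over 61 s, if anything falls off the work surface, if the arm or the gripper's body presses on something with over 40 N, if the wrist force passes 120 N, or if a joint passes its speed limit or range.

## Robot

A 6-joint arm with a two-finger parallel gripper is mounted at the origin on the work surface. World frame = base frame: x ahead of the robot, y to its left, z up, the work surface at z = 0. Lengths are in m, angles in degrees, forces in N, time in s.
With the tool pointing down it reaches from about 0.275 to 0.75 m from the base axis. Payload 10.2 kg.
Tool frame: the origin (TCP) lies midway between the tips of the shut fingers; the grasp point (between the pads) lies 19 mm behind it; z points along the fingers, y is the direction in which the jaws open and shut (so a half turn about z gives the same grasp; the last joint's range is limited). The gripper opens to 88 mm and grips with 3 to 60 N. Pads are 18 mm wide; open, the fingers measure 123 mm over their backs; the gripper's body (75 mm by 187 mm) begins 45 mm behind the grasp point.
Start: joints at [62.773, 17.928, 85.812, -0, 76.261, -12.8], TCP at [0.131, 0.508, 0.239] pointing down, gripper open.
Joint ranges: [-168.41, 168.41], [-55.51, 124.54], [10.69, 146.95], [-70.63, 250.63], [1, 178], [-165.06, 165.06]. Speed limits (degrees/s): [136.94, 136.94, 172.46, 180, 180, 180].

## Interface

Orientations are given as [roll, pitch, yaw] about the fixed x, y, z axes, in that order (R = Rz(yaw) Ry(pitch) Rx(roll)).
In Python, from bench import arm gives the robot as it stands.
- The arm moves only by the tool move_arm, never from a script. Its argument "plan" is text: rows parted by semicolons, each of 5 numbers parted by spaces: the shift along the tool's x, y, z in mm, then the turn about the tool's z in rad, then the opening, from 0 (shut) to 1 (fully open). In form: x y z yaw fingers; .... A call has 1 to 8 rows; each row shifts and turns the pose as measured when the row begins, along the tool's axes as they then stand; what a row does not reach is not made up. A row lasts 1/8 s, in which the tool goes at most 62.5 mm and 10.7 degrees, less where a joint would pass 70% of its speed; a pose out of reach is approached as far as the arm can. A call with a gripper value outside its range is refused whole. The fingers move at their own pace and stop on an object; "grip_force" is the grip in N (left out, the last holds). Time passes only in rows, so rows that do not move let the fingers close. It gives the time, the measured TCP pose, the force and the opening at its end, in the units of the state.
- arm.get_obs(): the state, without advancing time (a new reading comes with each control period).
- arm.read_camera(name): name is "scene" or "top" or "wrist"; returns the picture (384x512x3 uint8, red, green, blue); there is no depth.
- arm.camera_info(name): a dict with "camera_matrix" (3x3 intrinsics, pixels), "dist_coeffs" ([k1, k2, p1, p2, k3] as OpenCV has them; the pictures are not rectified), "position" and "orientation" of the camera in the world. Camera axes: x right, y up, looking along -z (the intrinsics and any distortion apply to the point x, -y, -z); pixel columns grow to the right and rows downward; lengths in m; the calibration is good to about 2 mm. A picture is of the moment at which its call begins: read the wrist's pose just before it. camera_info takes no time and is no camera call; for the wrist camera it gives the pose at the moment of the call.
- arm.job_done(): hands the job in, once; it reports no verdict.
The state is a dict: "clock": time; "joint_positions": joint angles; "qvel": joint speeds; "joint_efforts": joint torques, N m; "tool_pos": TCP position; "tcp_rot": TCP orientation; "ft_force": force on the tool from outside, world axes, zero at the start; "wrist_torque": the same for the moment, N m; "grip_width": opening from 0.0 (shut) to 1.0 (fully open).
Only numpy, scipy, OpenCV 4.12 (cv2) and the standard library are available. Lean on these libraries where they do the work, as an engineer would, in place of code of your own. Each camera call takes 0.05 s, during which the arm holds its last target. There are 200 camera calls.

## Working session

There is one attempt and no reset: what is moved stays moved. The work goes in short steps, Python scripts to look and compute and a tool call to move; the robot and the scene stay as the last step left them, time stands still between calls to the robot, and variables do not carry over. Pictures are saved under pics/ and viewed, about 8 in all and at most 12, crops included, and the job is handed in when it is done.

Besides the shell and the picture viewer there is one more tool, called after "Call:" as name(argument=value, ...) on one line, values as JSON. move_arm: Moves the arm, as the interface text tells. Its arguments: {"type":"object","properties":{"plan":{"type":"string"},"grip_force":{"type":"number"}},"required":["plan"]}

```bash
mkdir -p pics; ls; cat > h.py <<'E'
import numpy as np, cv2
from scipy.spatial.transform import Rotation as R
from bench import arm
def info(n):
    c=arm.camera_info(n); return c
def rot(o):
    o=np.array(o,float)
    if o.shape==(3,3): return o
    if o.size==4: return R.from_quat(o).as_matrix()
    return R.from_euler('xyz',o,degrees=True).as_matrix()
def ray(c,u,v):
    p=cv2.undistortPoints(np.array([[[u,v]]],float),np.array(c['camera_matrix']),np.array(c['dist_coeffs']))[0,0]
    return np.array(c['position']),rot(c['orientation'])@np.array([p[0],-p[1],-1])
def plane(c,u,v,z):
    o,d=ray(c,u,v); return o+d*(z-o[2])/d[2]
def proj(c,P):
    q=(np.atleast_2d(P)-np.array(c['position']))@rot(c['orientation'])*np.array([1,-1,-1])
    return cv2.projectPoints(q,np.zeros(3),np.zeros(3),np.array(c['camera_matrix']),np.array(c['dist_coeffs']))[0][:,0]
def snap(n,f):
    im=arm.read_camera(n); cv2.imwrite('pics/'+f,im[:,:,::-1]); return im
E
python3 - <<'E'
from h import *
for n in ['scene','top','wrist']:
    print(n,info(n)); snap(n,n+'0.png')
a=[cv2.imread(f'pics/{n}0.png') for n in ['top','scene']]
cv2.imwrite('pics/top0b.png',cv2.resize(a[0],(800,600),interpolation=2));cv2.imwrite('pics/scene0b.png',cv2.resize(a[1],(800,600),interpolation=2))
print(arm.get_obs())
E
```

```text
pics
scene {'camera_matrix': array([[480.30776167,   0.        , 252.78755551],
       [  0.        , 480.30776167, 198.39941423],
       [  0.        ,   0.        ,   1.        ]]), 'dist_coeffs': array([-0.08539078,  0.        ,  0.        ,  0.        ,  0.        ]), 'position': array([ 1.24889835, -0.60585113,  0.79719669]), 'orientation': array([54.05714339, -0.33341077, 49.42750403])}
top {'camera_matrix': array([[414.19026262,   0.        , 257.00608518],
       [  0.        , 414.19026262, 194.6434167 ],
       [  0.        ,   0.        ,   1.        ]]), 'dist_coeffs': array([0.02779148, 0.        , 0.        , 0.        , 0.        ]), 'position': array([0.34563017, 0.04218973, 1.12345819]), 'orientation': array([  7.87516883,   0.46579926, -90.2314165 ])}
wrist {'camera_matrix': array([[331.91914314,   0.        , 253.07005381],
       [  0.        , 331.91914314, 186.13116257],
       [  0.        ,   0.        ,   1.        ]]), 'dist_coeffs': array([-0.09290552,  0.        ,  0.        ,  0.        ,  0.        ]), 'position': array([0.06596297, 0.52589617, 0.38287101]), 'orientation': array([-14.92697708,   0.07703877,  75.47506256])}
{'clock': 0.15, 'joint_positions': array([ 6.27739710e+01,  1.79514807e+01,  8.58428658e+01,  1.16752780e-03,
        7.62601360e+01, -1.28011834e+01]), 'qvel': array([ 0.06468743, -0.00605128, -0.13668893, -0.08365383, -0.09444155,
       -0.07677232]), 'joint_efforts': array([ 7.91884122e-04, -4.02299130e+01, -2.52322000e+01,  6.95042918e-02,
        3.42964707e-02, -9.16793852e-05]), 'tool_pos': array([0.13071849, 0.50828401, 0.23830541]), 'tcp_rot': array([-1.79947123e+02, -1.31772745e-02,  1.65574870e+02]), 'ft_force': array([-0.94078113,  0.11142649,  0.11651191]), 'wrist_torque': array([ 0.02941176, -0.01936713,  0.0710018 ]), 'grip_width': 0.9997942367103104}
```

View pics/top0b.png

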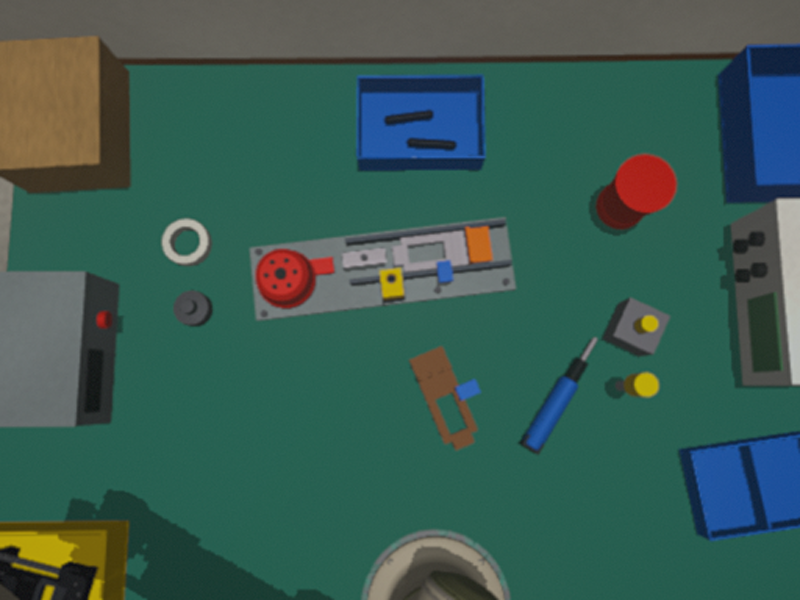

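View pics/scene0b.png

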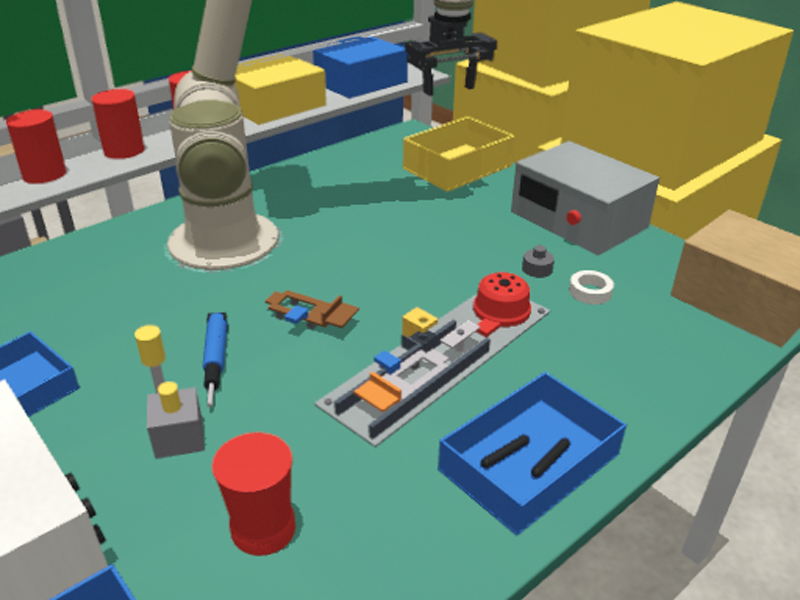

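```bash
cat >> h.py <<'E'
def blobs(im,lo,hi,roi,minA=20):
    hsv=cv2.cvtColor(im,cv2.COLOR_RGB2HSV); m=cv2.inRange(hsv,np.array(lo),np.array(hi))
    k=np.zeros_like(m); k[roi[1]:roi[3],roi[0]:roi[2]]=1; m*=k
    n,l,s,c=cv2.connectedComponentsWithStats(m)
    return [(c[i],s[i],np.uint8(l==i)*255) for i in np.argsort(-s[:,4]) if i>0 and s[i,4]>=minA]
E
python3 - <<'E'
from h import *
im=cv2.imread('pics/top0.png')[:,:,::-1].copy(); c=info('top')
H=cv2.cvtColor(im,cv2.COLOR_RGB2HSV)
for name,(u,v) in dict(pad=(480,240),ear=(444,268),brk=(385,290),cover=(290,290),knob=(650,324),lug=(322,266),deck=(470,295),cup=(645,185),plate=(405,250)).items():
    print(name,H[int(v*.64),int(u*.64)])
roi=(150,130,345,215)
fix=(roi)
for name,lo,hi,r,z in [('pad',(8,150,120),(18,255,255),roi,.036),('ear',(105,120,80),(125,255,255),roi,.043),('brk',(22,150,100),(32,255,255),roi,.067),('cover',(0,180,60),(4,255,255),roi,.063),('knob',(22,150,100),(32,255,255),(385,190,440,270),.098)]:
    for ce,s,m in blobs(im,lo,hi,r)[:2]:
        rect=cv2.minAreaRect(cv2.findContours(m,0,1)[0][0])
        print(name,ce.round(1),s,np.round(rect[0],1),np.round(rect[1],1),round(rect[2],1),plane(c,*ce,z).round(4),[plane(c,*p,z)[:2].round(3).tolist() for p in cv2.boxPoints(rect)])
crop=im[135:215,155:335]; cv2.imwrite('pics/c1.png',cv2.resize(crop,None,fx=4.4,fy=4.4,interpolation=2)[:,:,::-1])
E
```

```text
pad [ 13 212 191]
ear [108 181 175]
brk [ 26 247 191]
cover [  1 195 192]
knob [ 27 241 187]
lug [  1 193 188]
deck [ 83  32 104]
cup [  1 209 172]
plate [155  10 156]
pad [306.  155.9] [298 145  17  23 318] [305.9 155.6] [22.9 14.6] 83.3 [ 0.6004 -0.0812  0.036 ] [[0.63, -0.059], [0.635, -0.098], [0.572, -0.103], [0.568, -0.065]]
ear [284.4 173.7] [280 167  10  14 121] [284.5 173.5] [13.  9.] 90.0 [ 0.5507 -0.0224  0.043 ] [[0.569, -0.011], [0.569, -0.035], [0.534, -0.034], [0.534, -0.011]]
brk [250.3 181.2] [243 172  15  19 228] [250. 181.] [18. 14.] 90.0 [0.5271 0.0674 0.067 ] [[0.551, 0.086], [0.551, 0.05], [0.504, 0.05], [0.504, 0.086]]
cover [184.4 176.4] [165 160  48  37 964] [186.9 179. ] [46.6 35.7] 12.3 [0.5411 0.239  0.063 ] [[0.502, 0.3], [0.594, 0.283], [0.567, 0.164], [0.475, 0.182]]
knob [412.7 245.9] [405 239  16  15 195] [412.5 246. ] [14. 15.] 90.0 [ 0.3593 -0.3294  0.098 ] [[0.376, -0.312], [0.376, -0.348], [0.342, -0.346], [0.342, -0.31]]
knob [414.9 206.6] [410 202  11  10  92] [415.  206.5] [ 9. 10.] 90.0 [ 0.4557 -0.3403  0.098 ] [[0.467, -0.329], [0.467, -0.353], [0.445, -0.352], [0.445, -0.328]]
```

View pics/c1.png

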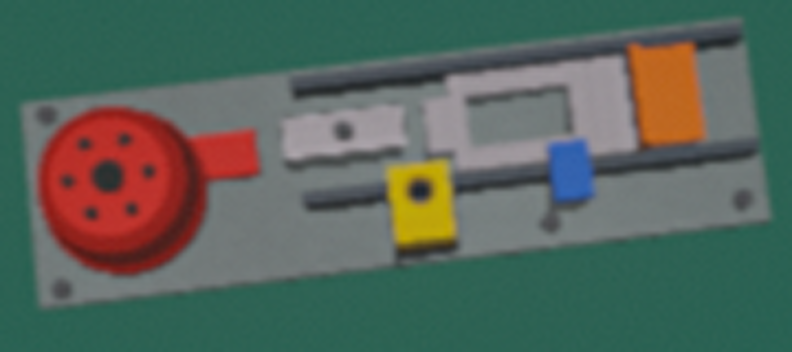

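```bash
cat >> h.py <<'E'
def fit2(local,world):
    L=np.array(local,float)[:,:2];W=np.array(world,float)[:,:2]
    l=L-L.mean(0);w=W-W.mean(0); a=np.arctan2((l[:,0]*w[:,1]-l[:,1]*w[:,0]).sum(),(l*w).sum())
    Rm=np.array([[np.cos(a),-np.sin(a)],[np.sin(a),np.cos(a)]]); t=W.mean(0)-Rm@L.mean(0)
    return t,np.degrees(a),(W-(L@Rm.T+t))
def rows(pos,yaw,n,o=1):
    """per-row tool-frame shifts from here to pos/yaw in n rows; prints"""
    s=arm.get_obs(); p=np.array(s['tool_pos']); y=s['tcp_rot'][2]
    d=(np.array(pos)-p)*1000/n; dy=(yaw-y+180)%360-180
    out=[]
    for i in range(n):
        a=np.radians(y+dy*i/n); tx=np.array([np.cos(a),np.sin(a)]); ty=np.array([np.sin(a),-np.cos(a)])
        out.append(f"{d[:2]@tx:.1f} {d[:2]@ty:.1f} {-d[2]:.1f} {-np.radians(dy)/n:.4f} {o}")
    for i in range(0,n,8): print('; '.join(out[i:i+8]))
E
python3 - <<'E'
from h import *
c=info('top'); P=lambda x,y,z: plane(c,155+x/4.4-.4,135+y/4.4-.4,z)
W=[P(344,132,.040),P(420,190,.067),P(108,177,.063)]
t,a,r=fit2([(0,0),(-.042,.046),(.140,.015)],W); print(t,a,r.round(4))
u=np.array([np.cos(np.radians(a)),np.sin(np.radians(a))]); v=np.array([-u[1],u[0]])
for n,q in dict(pad=[.6004,-.0812],ear=[.5507,-.0224]).items(): d=np.array(q)-t; print(n,d@u,d@v)
e=sum(P(x,y,.026) for x,y in [(467,99),(570,87),(575,133),(470,145)])/4; print('eye',(e[:2]-t)@u,(e[:2]-t)@v)
tgt=t+u*-.11; rows([*(tgt),.24],a,16)
E
```

```text
[0.57674559 0.11506413] 96.68508411649057 [[ 0.     -0.0004]
 [ 0.      0.    ]
 [-0.0001  0.0003]]
pad -0.19768338819621378 -0.0006460483026087274
ear -0.13349748471311584 0.04187100467685408
eye -0.10861947333907575 0.0001868039091456201
-35.6 -23.3 -0.1 0.0751 1; -37.2 -20.5 -0.1 0.0751 1; -38.7 -17.7 -0.1 0.0751 1; -39.9 -14.7 -0.1 0.0751 1; -40.9 -11.7 -0.1 0.0751 1; -41.7 -8.6 -0.1 0.0751 1; -42.2 -5.4 -0.1 0.0751 1; -42.5 -2.3 -0.1 0.0751 1
-42.5 0.9 -0.1 0.0751 1; -42.3 4.1 -0.1 0.0751 1; -41.9 7.3 -0.1 0.0751 1; -41.2 10.4 -0.1 0.0751 1; -40.3 13.5 -0.1 0.0751 1; -39.2 16.5 -0.1 0.0751 1; -37.9 19.4 -0.1 0.0751 1; -36.3 22.2 -0.1 0.0751 1
```

Call:
move_arm(plan="-36 -23 0 0.075 1; -37 -20 0 0.075 0.6; -39 -18 0 0.075 0.3; -40 -15 0 0.075 0; -41 -12 0 0.075 0; -42 -9 0 0.075 0; -42 -5 0 0.075 0; -42 -2 0 0.075 0")

```text
clock: 1.15
tool_pos: [0.3636, 0.2487, 0.237]
tcp_rot: [-179.8, 0.0, 130.4]
ft_force: [-0.7, -0.2, -0.8]
grip_width: 0.23
```

Call:
move_arm(plan="-42 1 0 0.075 0; -42 4 0 0.075 0; -42 7 0 0.075 0; -41 10 0 0.075 0; -40 13 0 0.075 0; -39 16 0 0.075 0; -38 19 0 0.075 0; -36 22 0 0.075 0")

```text
clock: 2.15
tool_pos: [0.5902, -0.0168, 0.2356]
tcp_rot: [-179.7, 0.1, 94.8]
ft_force: [-0.5, -0.1, -0.3]
grip_width: 0.008
```

Call:
move_arm(plan="0 0 0 0 0; 0 0 0 0 0")

```text
clock: 2.4
tool_pos: [0.5906, -0.0183, 0.2343]
tcp_rot: [-179.6, 0.0, 94.6]
ft_force: [0.2, -0.1, 0.1]
grip_width: 0.005
```

```bash
python3 - <<'E'
from h import *
s=arm.get_obs(); print(s['tool_pos'],s['tcp_rot'],s['ft_force'],s['clock'],s['grip_width'])
c=info('wrist'); snap('wrist','w1.png'); print(c['position'],c['orientation'])
np.save('w1.npy',c,allow_pickle=True)
im=cv2.imread('pics/w1.png'); cv2.imwrite('pics/w1b.png',cv2.resize(im,(800,600),interpolation=2))
E
```

```text
[ 0.59062166 -0.01827352  0.23429397] [-1.79629179e+02  3.23464244e-02  9.46141135e+01] [ 0.22018834 -0.14935241  0.06214217] 2.4 0.005257882378622132
[0.58541304 0.04877628 0.37886294] [-15.00078541   0.39776167   4.5158661 ]
```

View pics/w1b.png

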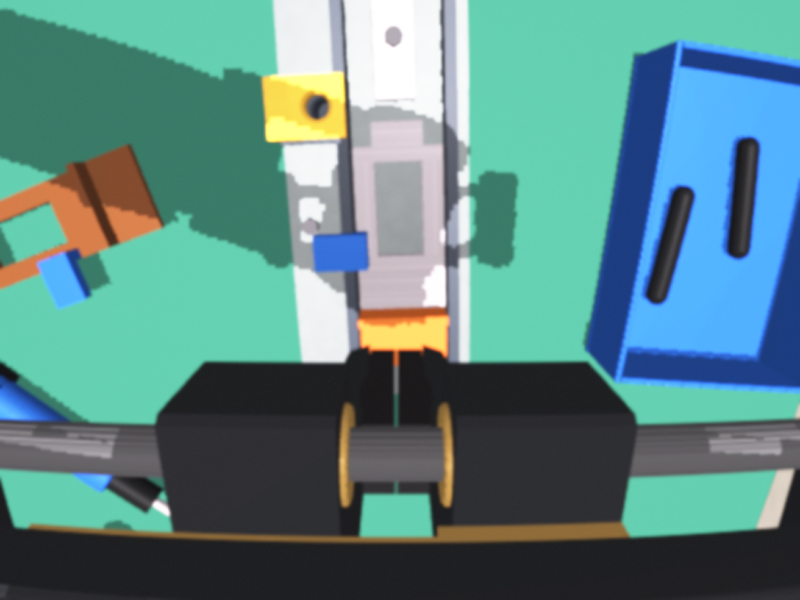

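```bash
python3 - <<'E'
from h import *
c=np.load('w1.npy',allow_pickle=True).item(); k=.64
P=lambda x,y,z: plane(c,x*k-.2,y*k-.2,z)
st=P(393,36,.040); bo=P(318,106,.067); print(st,bo)
t,a,r=fit2([(0,0),(-.042,.046)],[st,bo]); print(t,a,r)
# averaged with top
T=np.array([.5767,.1151]);A=96.685
for t,a in((T,A),(st[:2],96.7)):
    u=np.array([np.cos(np.radians(a)),np.sin(np.radians(a))]); v=np.array([-u[1],u[0]])
    e=sum(P(x,y,.026) for x,y in [(377,163),(422,161),(424,254),(379,256)])/4; print('eye',(e[:2]-t)@u,(e[:2]-t)@v)
    for q in [P(360,311,.050),P(448,309,.050),P(402,352,.036),bo]: print((q[:2]-t)@u,(q[:2]-t)@v)
    for i in [-.180]: print(i,t+u*i)
    p=arm.get_obs()['tool_pos'][:2]; print('tcp',(p-t)@u,(p-t)@v)
E
```

```text
[0.57585872 0.11866851 0.04      ] [0.53648259 0.07180574 0.067     ]
[0.57620616 0.11908201] 97.56413014063737 [[-0.00034744 -0.0004135 ]
 [ 0.00034744  0.0004135 ]]
eye -0.10410581980244991 -0.0003087714602060047
-0.16765024511637866 0.02891425070559893
-0.16835522919839357 -0.029473848745062512
-0.20331450346883567 0.002179942988632596
-0.03831816685784822 0.04498389502134578
-0.18 [ 0.59765393 -0.06367621]
tcp -0.13403924750817645 0.0017510831663628812
eye -0.10774819290329439 -0.0007007129261059277
-0.17128496547036476 0.02853894412969703
-0.1720052354967366 -0.02984896875563683
-0.2069562216259405 0.001813974209797299
-0.041948684620978796 0.044574728836221766
-0.18 [ 0.59685945 -0.0601022 ]
tcp -0.13768108031454449 0.001366978182831425
```

```bash
python3 - <<'E'
from h import *
rows([.6006,-.0878,.055],96.8,6,0)
E
```

```text
-11.7 0.7 29.9 -0.0063 0; -11.7 0.7 29.9 -0.0063 0; -11.7 0.6 29.9 -0.0063 0; -11.7 0.5 29.9 -0.0063 0; -11.7 0.4 29.9 -0.0063 0; -11.7 0.4 29.9 -0.0063 0
```

Call:
move_arm(plan="-18 1 10 -0.01 0; -18 1 30 -0.01 0; -18 1 35 -0.01 0; -14 1 35 -0.01 0; 0 0 30 0 0; 0 0 30 0 0; 0 0 0 0 0; 0 0 0 0 0")

```text
clock: 3.45
tool_pos: [0.5992, -0.08, 0.0644]
tcp_rot: [-179.9, 0.1, 97.7]
ft_force: [-0.2, 0.6, 0.3]
grip_width: 0.004
```

```bash
python3 - <<'E'
from h import *
s=arm.get_obs(); print(s['ft_force'],s['tcp_rot'])
rows([.6006,-.0878,.040],96.8,1,0)
E
```

```text
[-0.23237126  0.62533294  0.25916247] [-1.79919404e+02  1.07508438e-01  9.77297571e+01]
-7.9 0.3 24.4 0.0162 0
```

Call:
move_arm(plan="-8 0 6 0.01 0; -2 0 6 0.005 0; 0 0 4 0 0; 0 0 0 0 0")

```text
clock: 3.95
tool_pos: [0.6016, -0.0908, 0.0501]
tcp_rot: [179.9, 0.2, 96.8]
ft_force: [0.0, 0.4, 0.3]
grip_width: 0.005
```

Call:
move_arm(plan="2 0 5 0 0; 0 0 4 0 0; 0 0 3 0 0; 0 0 2 0 0; 0 0 0 0 0")

```text
clock: 4.58
tool_pos: [0.6016, -0.0886, 0.0352]
tcp_rot: [179.9, 0.2, 96.9]
ft_force: [0.7, 0.8, 0.4]
grip_width: 0.002
```

Call:
move_arm(plan="0 0 3 0 0; 0 0 3 0 0; 0 0 3 0 0; 0 0 2 0 0; 0 0 0 0 0")

```text
clock: 5.2
tool_pos: [0.6017, -0.0889, 0.0236]
tcp_rot: [179.8, 0.2, 96.8]
ft_force: [0.8, 0.2, 0.2]
grip_width: 0.008
```

```bash
python3 - <<'E'
from h import *
s=arm.get_obs(); print(s['ft_force'],s['wrist_torque'])
a=snap('wrist','w2.png'); b=snap('scene','s2.png')
x=cv2.resize(a[60:330,150:370],(500,600),interpolation=2); 
y=cv2.resize(b[150:300,190:350],None,fx=1.8,fy=1.8*600/270*270/270,interpolation=2)
o=np.zeros((600,800,3),np.uint8);o[:,:500]=x;o[:y.shape[0],500:500+y.shape[1]]=y[:600,:300]
cv2.imwrite('pics/c2.png',o[:,:,::-1])
E
```

```text
[0.78357368 0.23053227 0.15023164] [-0.09534909  0.09277691  0.06494645]
```

View pics/c2.png

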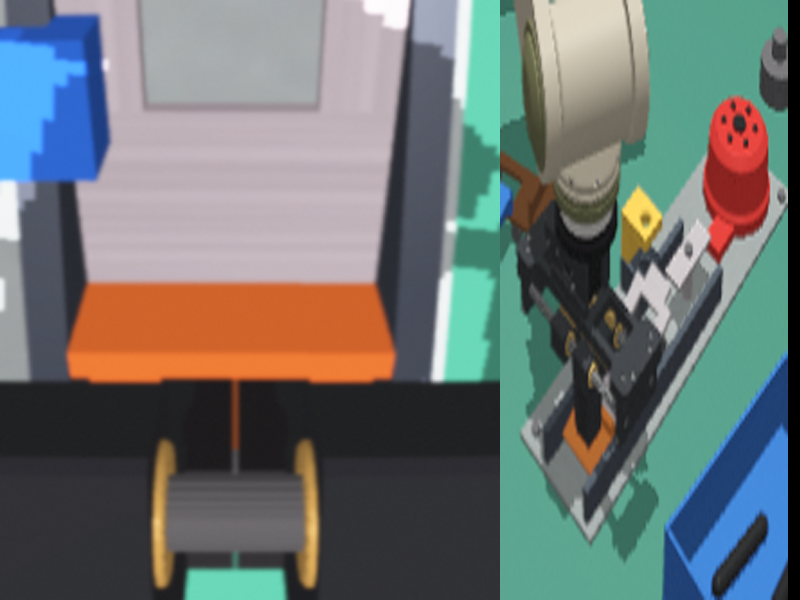

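Call:
move_arm(plan="0 0 3 0 0; 0 0 2 0 0; 0 0 1 0 0")

```text
clock: 5.68
tool_pos: [0.6024, -0.0893, 0.0196]
tcp_rot: [179.7, 0.3, 96.9]
ft_force: [-4.8, 0.9, 13.3]
grip_width: 0.004
```

```bash
python3 - <<'E'
from h import *
s=arm.get_obs(); print(s['ft_force'],s['wrist_torque'])
c=info('wrist');a=snap('wrist','w3.png'); b=snap('scene','s3.png');print(c)
x=cv2.resize(a[0:300,130:390],(520,600),interpolation=2) 
y=cv2.resize(b[170:290,200:340],(280,240),interpolation=2)
t=snap('top','t3.png'); z=cv2.resize(t[135:205,205:330],(280,157),interpolation=2)
o=np.zeros((600,800,3),np.uint8);o[:,:520]=x;o[:240,520:]=y; o[300:457,520:]=z
cv2.imwrite('pics/c3.png',o[:,:,::-1])
E
```

```text
[-4.84296009  0.93767377 13.31819284] [0.16737258 0.9254547  0.04143527]
{'camera_matrix': array([[331.91914314,   0.        , 253.07005381],
       [  0.        , 331.91914314, 186.13116257],
       [  0.        ,   0.        ,   1.        ]]), 'dist_coeffs': array([-0.09290552,  0.        ,  0.        ,  0.        ,  0.        ]), 'position': array([ 0.59289643, -0.02191766,  0.16384896]), 'orientation': array([-15.27761537,  -0.23275938,   6.76146588])}
```

View pics/c3.png

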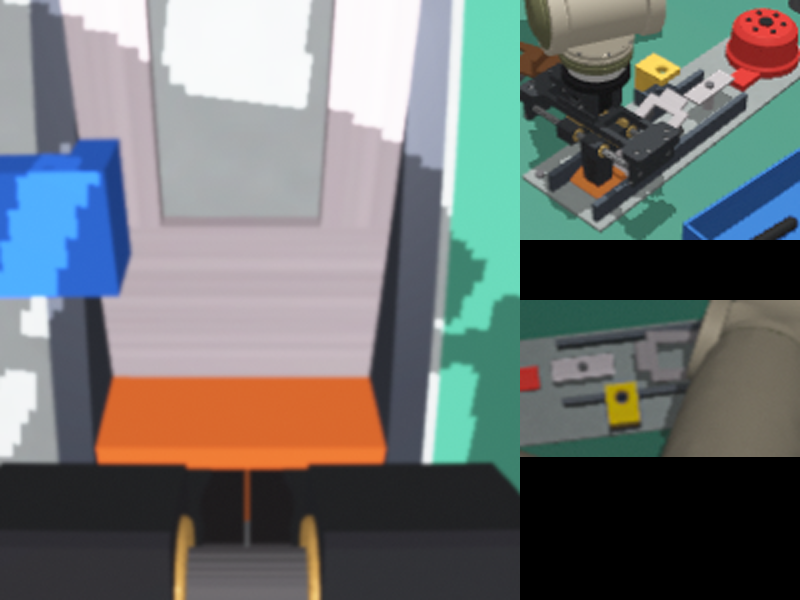

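Call:
move_arm(plan="4 0 0.3 0 0; 5 0 0.5 0 0; 6 0 0.5 0 0; 6 0 0.5 0 0")

```text
clock: 6.32
tool_pos: [0.6018, -0.0701, 0.0199]
tcp_rot: [179.4, 0.6, 96.8]
ft_force: [-0.4, -5.1, 6.8]
grip_width: 0.004
```

Call:
move_arm(plan="8 -0.5 0.5 0 0; 8 -0.5 0.5 0 0; 8 -0.5 0.5 0 0; 8 -0.5 0.5 0 0")

```text
clock: 6.82
tool_pos: [0.5983, -0.0394, 0.02]
tcp_rot: [179.0, 0.9, 96.8]
ft_force: [1.2, -5.1, 6.7]
grip_width: 0.003
```

Call:
move_arm(plan="15 -0.5 0.6 0 0; 15 -0.5 0.6 0 0; 12 -0.5 0.6 0 0")

```text
clock: 7.2
tool_pos: [0.5938, 0.0009, 0.02]
tcp_rot: [178.7, 1.3, 96.8]
ft_force: [0.6, -7.3, 9.3]
grip_width: 0.002
```

Call:
move_arm(plan="13 -0.5 0.6 0 0; 13 -0.5 0.6 0 0; 9 -0.5 0.6 0 0")

```text
clock: 7.58
tool_pos: [0.5899, 0.0346, 0.02]
tcp_rot: [178.5, 1.6, 96.8]
ft_force: [-0.4, -6.4, 9.4]
grip_width: 0.004
```

```bash
python3 - <<'E'
from h import *
s=arm.get_obs(); print(s['ft_force'],s['tool_pos'])
c=info('wrist');a=snap('wrist','w4.png'); b=snap('scene','s4.png'); np.save('w4.npy',c,allow_pickle=True)
x=cv2.resize(a[0:300,130:390],(520,600),interpolation=2) 
y=cv2.resize(b[150:270,230:370],(280,240),interpolation=2)
o=np.zeros((600,800,3),np.uint8);o[:,:520]=x;o[:240,520:]=y
cv2.imwrite('pics/c4.png',o[:,:,::-1])
E
```

```text
[-0.35311079 -6.35188587  9.44138927] [0.58986778 0.0345901  0.02003708]
```

View pics/c4.png

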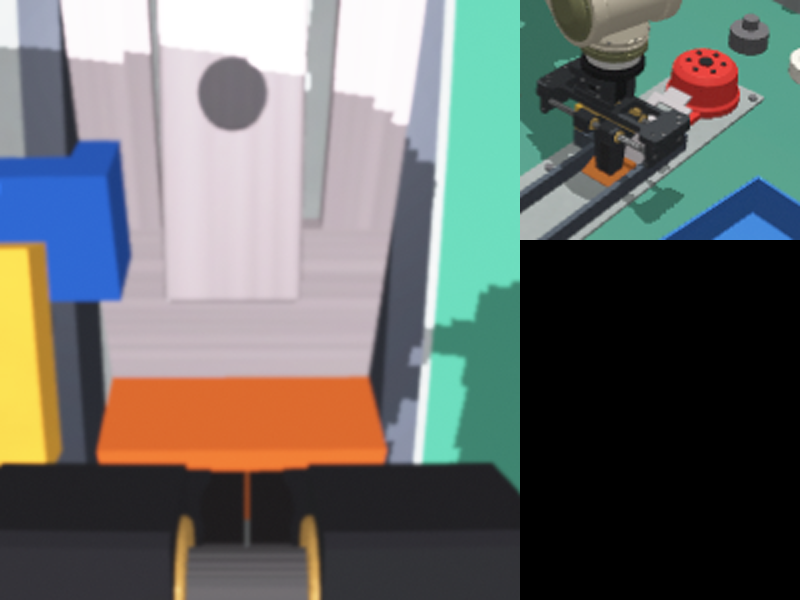

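```bash
python3 - <<'E'
from h import *
c=np.load('w4.npy',allow_pickle=True).item()
st=plane(c,246,46.3,.040); print(st)
e1=plane(c,130+166/2,299/2,.040)[:2]; e2=plane(c,130+299/2,299/2,.040)[:2]
p=arm.get_obs()['tool_pos'][:2]
a=np.radians(96.8);u=np.array([np.cos(a),np.sin(a)]);v=np.array([-u[1],u[0]])
for q in (st[:2],np.array([.5763,.1169])): print((p-q)@u,(p-q)@v)
print('head end',((e1+e2)/2-p)@u)
E
```

```text
[0.57588257 0.1190487  0.04      ]
-0.08474825429696878 -0.0038609572459995614
-0.08256524028038092 -0.003700876019193058
head end 0.04827678296109954
```

Call:
move_arm(plan="6 0 0.6 0 0; 1 0 0.6 0 0")

```text
clock: 7.92
tool_pos: [0.5892, 0.0412, 0.0199]
tcp_rot: [178.4, 1.7, 96.9]
ft_force: [-3.2, -6.7, 9.5]
grip_width: 0.008
```

Call:
move_arm(plan="0 0 -4 0 0; 0 0 -6 0 0; 0 0 -6 0 0; -4 0 -10 0 0; -6 0 -30 0 0; -6 0 -40 0 0; -10 0 -40 0 0; -20 0 -40 0 0")

```text
clock: 8.93
tool_pos: [0.587, 0.0009, 0.201]
tcp_rot: [178.9, 1.5, 97.0]
ft_force: [0.3, -0.0, 0.0]
grip_width: 0.006
```

Call:
move_arm(plan="-25 0 0 0 0; -25 0 0 0 0.5; 0 0 0 0 0.6; 0 0 0 0 0.6")

```text
clock: 9.43
tool_pos: [0.5939, -0.0509, 0.2081]
tcp_rot: [178.5, 1.6, 97.0]
ft_force: [-0.0, 0.0, 0.1]
grip_width: 0.32
```

```bash
python3 - <<'E'
from h import *
s=arm.get_obs(); print(s['ft_force'],s['tool_pos'],s['tcp_rot'])
c=info('wrist');a=snap('wrist','w5.png'); b=snap('scene','s5.png'); np.save('w5.npy',c,allow_pickle=True)
x=cv2.resize(a[0:300,130:390],(520,600),interpolation=2) 
y=cv2.resize(b[150:270,230:370],(280,240),interpolation=2)
o=np.zeros((600,800,3),np.uint8);o[:,:520]=x;o[:240,520:]=y
cv2.imwrite('pics/c5.png',o[:,:,::-1])
E
```

```text
[-0.01524249  0.01082721  0.1203078 ] [ 0.5939102  -0.050946    0.20809009] [178.48299781   1.57739406  96.95081813]
```

View pics/c5.png

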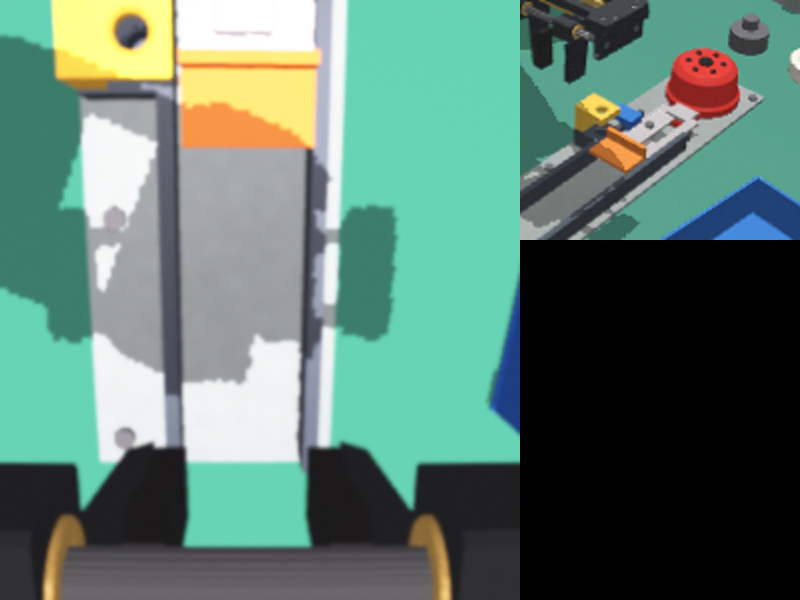

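```bash
python3 - <<'E'
from h import *
c=np.load('w5.npy',allow_pickle=True).item()
bo=plane(c,195.5,15.5,.067); pr=plane(c,254.5,73.6,.036); print(bo,pr)
a=np.radians(96.8);u=np.array([np.cos(a),np.sin(a)]); print('eye-stud', (pr[:2]-bo[:2])@u+.110-.042)
b=blobs(cv2.imread('pics/top0.png')[:,:,::-1].copy(),(0,180,60),(4,255,255),(370,80,440,150))[0]
print('cup top',b[0],plane(info('top'),*b[0],.1))
rows([.406,-.345,.21],10,14,.6)
E
```

```text
[0.53608298 0.07093701 0.067     ] [0.58861924 0.03327415 0.036     ]
eye-stud 0.024381577310758788
cup top [412.36088889 117.45066667] [ 0.68312804 -0.34546837  0.1       ]
-19.2 -15.9 -0.1 0.1084 0.6; -20.8 -13.7 -0.1 0.1084 0.6; -22.2 -11.4 -0.1 0.1084 0.6; -23.3 -8.9 -0.1 0.1084 0.6; -24.1 -6.3 -0.1 0.1084 0.6; -24.7 -3.7 -0.1 0.1084 0.6; -24.9 -1.0 -0.1 0.1084 0.6; -24.9 1.7 -0.1 0.1084 0.6
-24.5 4.4 -0.1 0.1084 0.6; -23.9 7.0 -0.1 0.1084 0.6; -23.0 9.6 -0.1 0.1084 0.6; -21.9 12.0 -0.1 0.1084 0.6; -20.4 14.3 -0.1 0.1084 0.6; -18.8 16.4 -0.1 0.1084 0.6
```

Call:
move_arm(plan="-19 -16 0 0.108 0.6; -21 -14 0 0.108 0.6; -22 -11 0 0.108 0.6; -23 -9 0 0.108 0.6; -24 -6 0 0.108 0.6; -25 -4 0 0.108 0.6; -25 -1 0 0.108 0.6; -25 2 0 0.108 0.6")

```text
clock: 10.52
tool_pos: [0.4829, -0.2157, 0.2081]
tcp_rot: [178.0, -0.2, 46.5]
ft_force: [0.2, -0.5, 0.4]
grip_width: 0.6
```

Call:
move_arm(plan="-24 4 0 0.108 0.6; -24 7 0 0.108 0.6; -23 10 0 0.108 0.6; -22 12 0 0.108 0.6; -20 14 0 0.108 0.6; -14 12 0 0.1 0.6; 0 0 0 0 0.6; 0 0 0 0 0.6")

```text
clock: 11.52
tool_pos: [0.4025, -0.3332, 0.2083]
tcp_rot: [178.6, -1.4, 9.0]
ft_force: [-0.2, 1.2, -0.5]
grip_width: 0.601
```

```bash
python3 - <<'E'
from h import *
s=arm.get_obs(); print(s['clock'],s['grip_width'],s['tool_pos'],s['tcp_rot'])
c=info('wrist');a=snap('wrist','w6.png'); np.save('w6.npy',c,allow_pickle=True)
for ce,st,m in blobs(a,(22,150,100),(32,255,255),(0,0,512,384),60): print(ce,st,plane(c,*ce,.098))
t=snap('top','t6.png'); ct=info('top')
hs=[('ear',(105,120,80),(125,255,255),.043),('pad',(8,150,120),(18,255,255),.036),('brk',(22,150,100),(32,255,255),.067)]
for n,lo,hi,z in hs:
    b=blobs(t,lo,hi,(150,130,345,215))[0]; print(n,b[0],b[1],plane(ct,*b[0],z))
x=cv2.resize(a,(512,384)); y=cv2.resize(t[135:205,155:305],(800-512,134),interpolation=2)
o=np.zeros((600,800,3),np.uint8);o[:384,:512]=x;o[:134,512:]=y
z=cv2.resize(t[140:195,220:320],(400,210),interpolation=2); o[386:596,:400]=z
cv2.imwrite('pics/c6.png',o[:,:,::-1])
E
```

```text
11.525 0.6005574015149134 [ 0.40254391 -0.33319228  0.20829275] [178.62410261  -1.38706374   9.03837334]
[221.19787517 238.41788402] [ 198  207   46   63 2259] [ 0.35466244 -0.31540696  0.098     ]
ear [234.90434783 178.93913043] [230 172  11  14 115] [0.53740497 0.10873281 0.043     ]
pad [257.19191919 160.72053872] [249 150  17  23 297] [0.58787738 0.04955416 0.036     ]
brk [250.37168142 181.1460177 ] [243 172  15  19 226] [0.5271352  0.06720908 0.067     ]
```

View pics/c6.png

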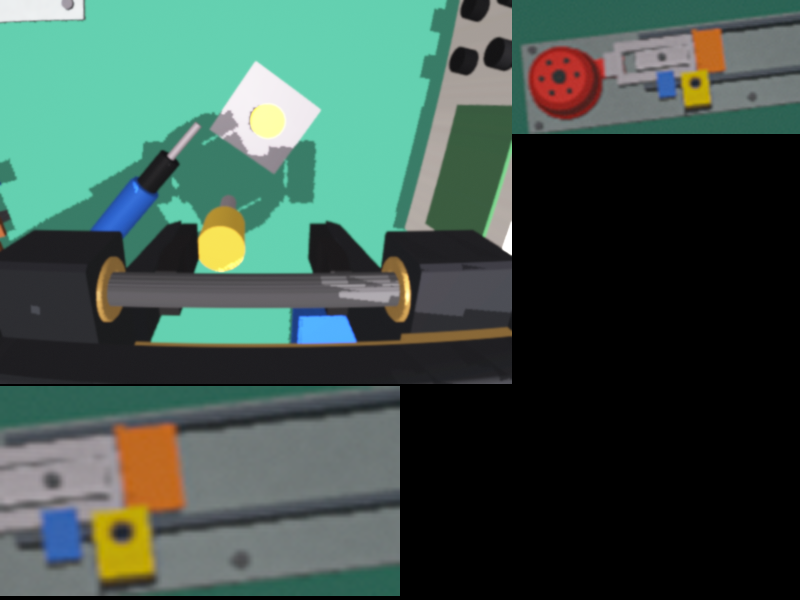

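```bash
python3 - <<'E'
from h import *
c=np.load('w6.npy',allow_pickle=True).item()
a=cv2.imread('pics/w6.png')[:,:,::-1].copy()
for ce,st,m in blobs(a,(22,60,150),(34,255,255),(235,90,300,150),60): 
    print(ce,st,cv2.minEnclosingCircle(cv2.findContours(m,0,1)[0][0]),plane(c,*ce,.098))
p=plane(c,267,121,.098);print(p)
rows([*p[:2],.14],10,4,.6)
E
```

```text
[266.51279199 120.44271413] [250 105  34  33 899] ((266.441162109375, 120.38235473632812), 17.221498489379883) [ 0.45498009 -0.33675926  0.098     ]
[ 0.45462323 -0.33719522  0.098     ]
12.7 3.0 17.1 -0.0043 0.6; 12.7 3.1 17.1 -0.0043 0.6; 12.7 3.1 17.1 -0.0043 0.6; 12.7 3.2 17.1 -0.0043 0.6
```

Call:
move_arm(plan="13 3 15 0 0.6; 13 3 17 0 0.6; 13 3 17 0 0.6; 10 3 15 0 0.6; 0 0 0 0 0.6; 0 0 0 0 0.6")

```text
clock: 12.38
tool_pos: [0.4581, -0.3363, 0.1449]
tcp_rot: [178.5, -1.4, 9.5]
ft_force: [-0.1, -0.2, 0.9]
grip_width: 0.6
```

```bash
python3 - <<'E'
from h import *
rows([.4549,-.337,.067],9,5,.6)
c=info('wrist');a=snap('wrist','w7.png'); np.save('w7.npy',c,allow_pickle=True)
for ce,st,m in blobs(a,(22,60,150),(34,255,255),(100,90,420,380),60): 
    print(ce,st,cv2.minEnclosingCircle(cv2.findContours(m,0,1)[0][0]),plane(c,*ce,.098))
E
```

```text
-0.7 0.0 15.6 0.0017 0.6; -0.7 0.0 15.6 0.0017 0.6; -0.7 0.0 15.6 0.0017 0.6; -0.7 0.0 15.6 0.0017 0.6; -0.7 0.0 15.6 0.0017 0.6
[253.93608124 209.81839904] [ 234  184   42   51 1674] ((253.5, 209.0), 25.597949981689453) [ 0.4585144 -0.3366388  0.098    ]
[202.48447607 325.90556274] [ 174  308   54   36 1546] ((200.7352294921875, 330.0331115722656), 29.291383743286133) [ 0.37157248 -0.3156839   0.098     ]
```

Call:
move_arm(plan="-1 0 15 0 0.6; -1 0 15 0 0.6; -1 0 15 0 0.6; 0 0 14 0 0.6; 0 0 10 0 0.6; 0 0 0 0 0.6; 0 0 0 0 0.6")

```text
clock: 13.3
tool_pos: [0.4563, -0.3385, 0.0711]
tcp_rot: [178.5, -1.4, 9.4]
ft_force: [-0.2, -0.5, -0.5]
grip_width: 0.602
```

Call:
move_arm(plan="-1 -1.5 4 0 0.6; 0 0 1 0 0.4; 0 0 0 0 0.2; 0 0 0 0 0.2; 0 0 0 0 0.2; 0 0 0 0 0.2", grip_force=20)

```text
clock: 14.05
tool_pos: [0.4555, -0.3376, 0.0668]
tcp_rot: [178.4, -1.5, 9.5]
ft_force: [-0.7, -0.9, -0.1]
grip_width: 0.288
```

Call:
move_arm(plan="0 0 -8 0 0.2; 0 0 -20 0 0.2; 0 0 -25 0 0.2; 0 0 -25 0 0.2; 0 0 -15 0 0.2; 0 0 0 0 0.2; 0 0 0 0 0.2")

```text
clock: 14.92
tool_pos: [0.4526, -0.3357, 0.1635]
tcp_rot: [178.4, -1.5, 9.4]
ft_force: [0.3, -0.5, -0.5]
grip_width: 0.286
```

```bash
python3 - <<'E'
from h import *
s=arm.get_obs();print(s['tool_pos'],s['tcp_rot'],s['grip_width'])
rows([.5365,.071,.158],9.5,14,.2)
E
```

```text
[ 0.45263795 -0.33566558  0.16354001] [178.37679763  -1.51289578   9.44464856] 0.2857880526873634
10.7 -27.7 0.4 -0.0001 0.2; 10.7 -27.7 0.4 -0.0001 0.2; 10.7 -27.7 0.4 -0.0001 0.2; 10.7 -27.7 0.4 -0.0001 0.2; 10.7 -27.7 0.4 -0.0001 0.2; 10.7 -27.7 0.4 -0.0001 0.2; 10.7 -27.7 0.4 -0.0001 0.2; 10.7 -27.7 0.4 -0.0001 0.2
10.7 -27.7 0.4 -0.0001 0.2; 10.7 -27.7 0.4 -0.0001 0.2; 10.7 -27.7 0.4 -0.0001 0.2; 10.7 -27.7 0.4 -0.0001 0.2; 10.7 -27.7 0.4 -0.0001 0.2; 10.7 -27.7 0.4 -0.0001 0.2
```

Call:
move_arm(plan="11 -28 0 0 0.2; 11 -28 0 0 0.2; 11 -28 0 0 0.2; 11 -28 0 0 0.2; 11 -28 0 0 0.2; 11 -28 0 0 0.2; 11 -28 0 0 0.2; 11 -28 0 0 0.2")

```text
clock: 15.92
tool_pos: [0.5015, -0.0932, 0.152]
tcp_rot: [178.9, -1.0, 9.2]
ft_force: [0.4, 0.6, -1.5]
grip_width: 0.286
```

Call:
move_arm(plan="11 -28 0 0 0.2; 11 -28 0 0 0.2; 11 -28 0 0 0.2; 11 -28 0 0 0.2; 8 -20 0 0 0.2; 0 0 0 0 0.2; 0 0 0 0 0.2; 0 0 0 0 0.2")

```text
clock: 16.92
tool_pos: [0.5296, 0.0508, 0.1437]
tcp_rot: [179.1, -0.3, 9.3]
ft_force: [0.4, -1.1, -0.7]
grip_width: 0.289
```

```bash
python3 - <<'E'
from h import *
s=arm.get_obs();print(s['tool_pos'],s['tcp_rot'],s['grip_width'])
rows([.5365,.071,.142],9.5,2,.2)
E
```

```text
[0.52962668 0.05082187 0.14367852] [179.14642142  -0.31575072   9.29473586] 0.2886949342118778
5.0 -9.4 0.8 -0.0018 0.2; 5.0 -9.4 0.8 -0.0018 0.2
```

Call:
move_arm(plan="5 -11 -3 0 0.2; 4 -9 -2 0 0.2; 0 0 0 0 0.2; 0 0 0 0 0.2")

```text
clock: 17.42
tool_pos: [0.5357, 0.0728, 0.1489]
tcp_rot: [179.1, -0.3, 9.2]
ft_force: [0.5, 0.5, -1.1]
grip_width: 0.288
```

```bash
python3 - <<'E'
from h import *
s=arm.get_obs();print(s['tool_pos'],s['tcp_rot'],s['grip_width'])
rows([.5365,.071,.142],9.5,1,.2)
c=info('wrist');a=snap('wrist','w8.png'); np.save('w8.npy',c,allow_pickle=True)
b=snap('scene','s8.png')
x=cv2.resize(a[100:300,170:350],(540,600),interpolation=2)
y=cv2.resize(b[130:230,230:320],(260,289),interpolation=2)
o=np.zeros((600,800,3),np.uint8);o[:,:540]=x;o[:289,540:]=y
t=snap('top','t8.png'); o[300:500,540:]=cv2.resize(t[140:210,205:296],(260,200),interpolation=2)
cv2.imwrite('pics/c8.png',o[:,:,::-1])
cs=info('scene'); p=s['tool_pos']; print('scene tip exp',proj(cs,[p[0],p[1],p[2]-.061]),'bore',proj(cs,[.536,.0715,.067]))
print('wrist tip',proj(c,[p[0],p[1],p[2]-.061]),'bore',proj(c,[.536,.0715,.067]))
E
```

```text
[0.53573728 0.07284231 0.14894323] [179.1397952   -0.33798703   9.23229458] 0.2882510810713514
0.5 1.9 6.9 -0.0047 0.2
scene tip exp [[271.62188115 197.35730541]] bore [[271.06516554 204.26584444]]
wrist tip [[253.60072103 202.08903098]] bore [[255.0325184 193.2019827]]
```

View pics/c8.png

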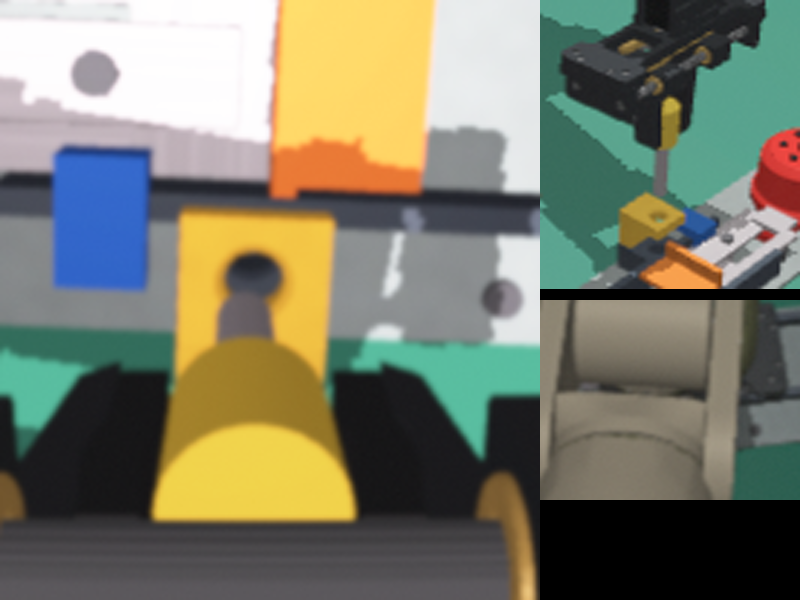

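```bash
python3 - <<'E'
from h import *
c=np.load('w8.npy',allow_pickle=True).item()
print('bore',plane(c,254.7,192.3,.067),'tipfar',plane(c,252,197.2,.0885),'tip',plane(c,252,205,.088))
# shaft sides at the tip in crop rows 300-330
for xl,xr,y in((220,270,312),(217,273,335)): print(plane(c,170+xl/3,100+y/3,.09),plane(c,170+xr/3,100+y/3,.09))
E
```

```text
bore [0.53662094 0.0718401  0.067     ] tipfar [0.5390116  0.07442611 0.0885    ] tip [0.53363403 0.07356046 0.088     ]
[0.53407596 0.07930975 0.09      ] [0.53572949 0.06869646 0.09      ]
[0.5288216  0.07916284 0.09      ] [0.53068114 0.06719839 0.09      ]
```

Call:
move_arm(plan="1.6 2.2 4 0 0.2; 0 0 5 0 0.2; 0 0 3 0 0.2; 0 0 0 0 0.2; 0 0 0 0 0.2")

```text
clock: 18.2
tool_pos: [0.5377, 0.07, 0.1358]
tcp_rot: [179.1, -0.3, 9.2]
ft_force: [0.1, -0.7, -1.0]
grip_width: 0.286
```

```bash
python3 - <<'E'
from h import *
s=arm.get_obs();print(s['tool_pos'],s['tcp_rot'],s['ft_force'])
c=info('wrist');a=snap('wrist','w9.png'); np.save('w9.npy',c,allow_pickle=True)
cv2.imwrite('pics/c9.png',cv2.resize(a[150:250,200:310],(660,600),interpolation=2)[:,:,::-1])
E
```

```text
[0.53770393 0.07001641 0.1357728 ] [179.14934312  -0.29427538   9.17221358] [ 0.10934916 -0.6728448  -1.02095816]
```

View pics/c9.png

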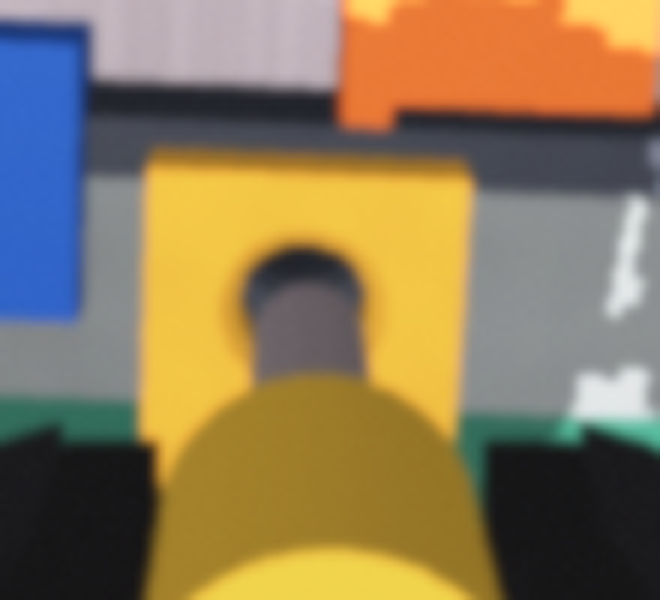

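```bash
python3 - <<'E'
from h import *
c=np.load('w9.npy',allow_pickle=True).item(); f=lambda x,y,z: plane(c,200+x/6-.4,150+y/6-.4,z)[:2].round(4)
print('bore',f(304,304,.067),f(304,247,.067),f(245,304,.067),f(365,304,.067))
print('tip far',f(306,282,.0755),'sides',f(256,335,.078),f(364,335,.078))
E
```

```text
bore [0.5362 0.0719] [0.5427 0.073 ] [0.5352 0.0785] [0.5372 0.0652]
tip far [0.5412 0.0726] sides [0.5353 0.0771] [0.5371 0.0657]
```

Call:
move_arm(plan="0 -0.1 4 0 0.2; 0 -0.1 5 0 0.2; 0 -0.1 5 0 0.2; 0 -0.1 5 0 0.2; 0 0 0 0 0.2")

```text
clock: 18.88
tool_pos: [0.5377, 0.0702, 0.1152]
tcp_rot: [179.2, -0.3, 9.2]
ft_force: [-0.6, -0.2, -0.9]
grip_width: 0.288
```

Call:
move_arm(plan="0 -0.1 6 0 0.2; 0 -0.1 6 0 0.2; 0 -0.1 5 0 0.2; 0 -0.1 4 0 0.2; 0 -0.1 4 0 0.2; 0 0 0 0 0.2")

```text
clock: 19.62
tool_pos: [0.5378, 0.0704, 0.0884]
tcp_rot: [179.2, -0.3, 9.2]
ft_force: [0.6, -1.1, -0.3]
grip_width: 0.292
```

Call:
move_arm(plan="0 -0.1 4 0 0.2; 0 -0.1 4 0 0.2; 0 -0.1 4 0 0.2; 0 0 2 0 0.2; 0 0 1 0 0.2")

```text
clock: 20.25
tool_pos: [0.5376, 0.0705, 0.0725]
tcp_rot: [179.2, -0.2, 9.2]
ft_force: [-1.7, -0.2, -0.1]
grip_width: 0.287
```

Call:
move_arm(plan="0 0 1.5 0 0.2; 0 0 1 0 0.2")

```text
clock: 20.5
tool_pos: [0.5376, 0.0704, 0.0717]
tcp_rot: [179.1, -0.2, 9.2]
ft_force: [-7.3, 0.3, 12.4]
grip_width: 0.29
```

Knob seated (12 N at the expected height). Release and retreat.

Call:
move_arm(plan="0 0 0 0 0.2; 0 0 0 0 0.35; 0 0 0 0 0.5; 0 0 0 0 0.6; 0 0 -1 0 0.6; 0 0 -10 0 0.6; 0 0 -20 0 0.6; 0 0 -30 0 0.6")

```text
clock: 21.5
tool_pos: [0.537, 0.0713, 0.1343]
tcp_rot: [179.2, -0.2, 9.2]
ft_force: [0.5, -0.9, 0.7]
grip_width: 0.596
```

Call:
move_arm(plan="0 0 -30 0 0.6; 0 0 -20 0 0.6; -50 0 0 0 0.6; -50 0 0 0 0.6; -30 0 0 0 0.6; 0 0 0 0 0.6; 0 0 0 0 0.6")

```text
clock: 22.38
tool_pos: [0.4072, 0.0507, 0.1918]
tcp_rot: [179.0, -0.9, 9.2]
ft_force: [0.5, -0.3, -0.8]
grip_width: 0.603
```

```bash
python3 - <<'E'
from h import *
s=arm.get_obs();print(s['clock'],s['tool_pos'],s['ft_force'],s['grip_width'])
c=info('wrist');a=snap('wrist','wA.png'); b=snap('scene','sA.png'); t=snap('top','tA.png'); np.save('wA.npy',c,allow_pickle=True)
o=np.zeros((600,800,3),np.uint8);o[:384,:512]=a
o[:216,512:]=cv2.resize(b[140:260,230:390],(288,216),interpolation=2)
o[386:600,:400]=cv2.resize(t[135:210,180:320],(400,214),interpolation=2)
o[386:600,400:]=cv2.resize(t,(400,300))[:214]
cv2.imwrite('pics/cA.png',o[:,:,::-1])
E
```

```text
22.375 [0.40717177 0.05074131 0.1917924 ] [ 0.54580196 -0.2797082  -0.82776907] 0.6028458885471116
```

View pics/cA.png

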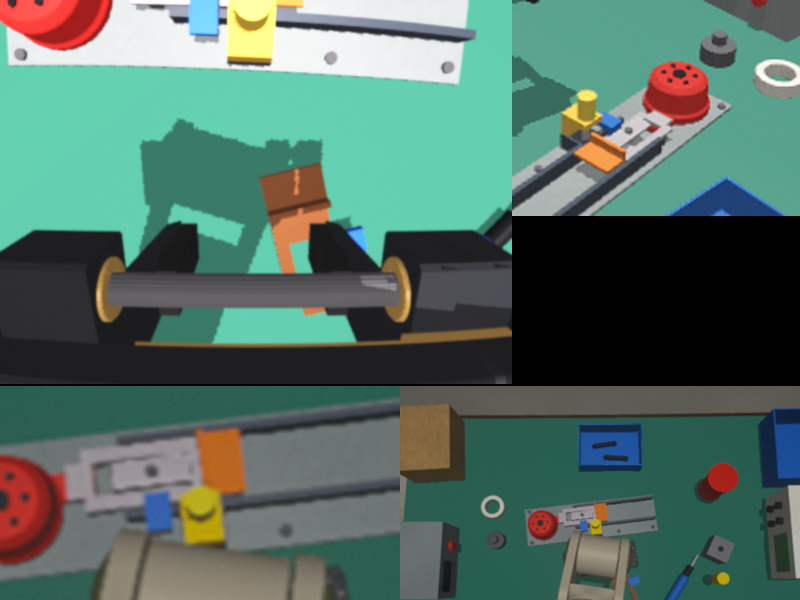

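```bash
python3 - <<'E'
from h import *
a=cv2.imread('pics/t6.png')[:,:,::-1].copy();b=cv2.imread('pics/tA.png')[:,:,::-1].copy()
for lo,hi,r in[((105,120,80),(125,255,255),(220,160,245,190)),((8,150,120),(18,255,255),(240,140,275,175)),((0,180,60),(4,255,255),(370,80,440,150))]:
    print([blobs(i,lo,hi,r)[0][0].round(1) for i in (a,b)])
print(arm.get_obs()['ft_force']); arm.job_done()
E
```

```text
[array([234.9, 178.9]), array([234.9, 178.9])]
[array([257.2, 160.7]), array([257.2, 160.7])]
[array([412.4, 117.4]), array([412.4, 117.5])]
[0.41657211 0.30719847 0.464672  ]
the job is handed in; nothing more can be done
```

The red cover is latched, the lock pin is home in the bracket, and I handed the job in at about 22.5 s of the 61 s allowed.

- **Latch plate:** I tipped it with the shut fingers on the tail pad, slid it on under the stud's head, and let it fall level. The top camera put the eye's centre about 23.5 mm beyond the stud, against a limit of 28 mm. The ear is past the bores, and neither the ear nor the pad moved while the pin was being put in.
- **Lock pin:** I took the smaller pin from its block and lowered it through both bores with no jamming. The knob met the bracket at the expected height, TCP z 71.7 mm against 71.8 mm expected, with 12 N of contact force. I then let go and backed off. The last pictures show the pin upright with its knob on the bracket and the gripper clear. I judged its tilt and centring by eye and did not measure them after release.
- **Bystanders:** The red housing's position in the top view is unchanged to within 0.1 pixel. The rotor and tape look unmoved in the final picture, but I did not measure them.

**Disagreements:** The top and wrist cameras differed by about 3.6 mm in y, and I worked from the wrist camera. The two estimates of the eye position, 24.4 mm from the wrist camera and 23.5 mm from the top camera, are both inside the limits. The tool tilted by up to about 2° while pressing the plate, which did not visibly affect the result.

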